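# Press the lid home on a paint tin and put the tin on the scale

### The arm

A 6-joint arm with a two-finger parallel gripper is mounted at the origin on the work surface. World frame = base frame: x ahead of the robot, y to its left, z up, the work surface at z = 0. Lengths are in mm, angles in rad, forces in N, time in s.
With the tool pointing down it reaches from about 350 to 975 mm from the base axis. Payload 7.1 kg.
Tool frame: the origin (TCP) lies midway between the tips of the shut fingers; the grasp point (between the pads) lies 19 mm behind it; z points along the fingers, y is the line along which they close (so a half turn about z gives the same grasp; the last joint's range is limited). The gripper opens to 88 mm and grips with 3 to 60 N. Pads are 20 mm wide; open, the fingers measure 115 mm over their backs; the gripper's body (75 mm by 178 mm) begins 61 mm behind the grasp point.
Start: joints at [-1.162, 0.423, 1.63, -0, 1.089, -0.019], TCP at [259.309, -568.651, 222.675] pointing down, gripper open.
Joint ranges: [-3, 3], [-0.9, 2.11], [0.09, 2.58], [-1.31, 4.45], [0.11, 2.69], [-2.54, 2.54]. Speed limits (rad/s): [2.39, 2.39, 3.01, 3.14, 3.14, 3.14].

### API

Orientations are given as a rotation vector (axis times angle).
In Python, from workcell import get_obs, get_image, camera_params, close_job gives the robot as it stands.
- The arm moves only by the shell command python3 -m creep 'ROWS' [OPENING]. ROWS is a JSON object of lists of equal length, an entry for each row: "delta_pos": the shift along the tool's x, y, z in m, a list of three; "twist": the turn, a rotation vector about the tool's x, y, z in degrees, a list of three. A call has 1 to 20 rows; each row shifts and turns the commanded pose from where the row before left it, along the tool's axes as they then stand; what a row does not reach is not made up. A row lasts 1/12 s, in which the tool goes at most 41.7 mm and 7.16 degrees, less where a joint would pass 70% of its speed; a pose out of reach is approached as far as the arm can. A call with a gripper value outside its range is refused whole. OPENING is the opening, from 0 (shut) to 1 (fully open), set as the call begins (- or left out, the last holds). The fingers move at their own pace and stop on an object; the grip force is fixed at half the most. Time passes only in rows, so rows that do not move let the fingers close. It gives the time, the measured TCP pose, the force, the opening and the grip force at its end, in the units of the state.
- get_obs(): the state, without advancing time (a new reading comes with each control period).
- get_image(name): name is "side" or "top" or "wrist"; returns (picture, depth): 420x560x3 uint8, red, green, blue; 420x560 float32, mm along the optical axis (not along the pixel's ray), 0 where there is no reading.
- camera_params(name): a dict with "camera_matrix" (3x3 intrinsics, pixels), "extrinsics" (4x4, takes a point from camera to world coordinates). Camera axes: x right, y down, z forward; pixel columns grow to the right and rows downward; lengths in mm; the calibration is good to about 2 mm. The wrist camera is an equidistant fisheye: a pixel r from the principal point sees the ray r / f radians off the axis. A picture is of the moment at which its call begins: read the wrist's pose just before it. camera_params takes no time and is no camera call; for the wrist camera it gives the pose at the moment of the call.
- close_job(): hands the job in; it is judged then, once.
The state is a dict: "t": time; "qpos": joint angles; "qvel": joint speeds; "joint_torque": joint torques, N m; "ee_pos": TCP position; "orientation": TCP orientation; "ft_force": force on the tool from outside, world axes, zero at the start; "moment": the same for the moment, N m; "width": finger opening in mm; "grasp_force": force on a finger pad.
Only numpy, scipy, OpenCV 4.12 (cv2) and the standard library are available. Lean on these libraries where they do the work, as an engineer would, in place of code of your own. Each camera call takes 0.05 s, during which the arm holds its last target. There are 200 camera calls.

### The job

Close the yellow tin, whose lid stands up, with the lid press: stand it upright under the middle of the press's nose with its lid still raised, push the black knob fully down to its stop so that the nose drives the lid home, and let the knob spring back up. Then stand the closed yellow tin upright on the scale's round steel platform, well inside its edge. Set the tin down gently without dropping it or tipping it over, and leave the green tin, the steel cup and the brown bottle standing where they are.

Things in the scene. Friction and masses are not known exactly. Their poses are not given: they have to be found in the camera images.
- tin: the loose tin to be closed: round, diameter 62 (64 over the bottom bead), 90 high without its lid, yellow band, yellow lid, 0.3 to 0.55 kg. Grip it across its body, from any side. Origin at the centre of its underside, z up along its axis. Its top with the lid is 104 above the underside while the lid is raised, 96 when the lid is home
- lid_top (a point): centre of the top face of the yellow tin's lid (round, diameter 58, 6 thick)
- lid (a joint): how far the yellow tin's lid has been pushed down, m: 0 = raised, 0.008 = fully home. It resists with about 6 N and stays where it is left
- press: lid press fixed to the bench, blue C-frame. Origin on the bench under the ram's axis; +x points from that axis back to the column, -x is the open front, z up. Dark base plate 10 thick, x -65 to 135, y -65 to 65. Column x 85 to 130, y -30 to 30, up to z = 215. Overhead arm x -18 to 112, y -22 to 22, z 182 to 208
- press_seat (a point): centre of the place for the tin (a light disc, diameter 72), on the upper face of the press's base plate under the ram's axis
- knob_top (a point): centre of the top of the black round knob (diameter 52) of the ram, 290.5 above the bench when up; it moves with the ram
- ram (a joint): how far the ram is pushed down, m: 0 = up, 0.060 = on its stop. A spring returns it; about 10 N holds it down, 16 N with the lid's resistance. Its round nose (diameter 28) hangs below the overhead arm, lower face 166.5 above the bench when up, 106.5 when down
- scale: bench scale, fixed. Origin on the bench top under the centre of its round steel platform (diameter 150, top at z = 35); black base below it 22 high, x = -75 to 115, y = -75 to 75. At x = 80 to 140, y = -65 to 65 a display on a post, its head from z = 120 to 210
- scale_top (a point): centre of the upper face of the scale's platform
- mat: red rubber mat fixed on the bench, 300 x 310, 4 thick, on which the tins, cup and bottle stand. Origin at the centre of its underside
- closed_tin: bystander: loose tin already closed, green band and black lid, diameter 62, 96 high. Origin at the centre of its underside
- cup: bystander: open steel mixing cup, rim diameter 76, 100 high. Origin at the centre of its underside
- thinner: bystander: brown bottle with a black cap, diameter 60, 165 high. Origin at the centre of its underside

How it is judged (in metres and radians):
On the way, in this order (a step that is already met when the one before it is completed fails the run):
1. the yellow tin stands upright on the press's base, its axis within 12 mm of the ram's axis, with the lid still raised, and the fingers have let go of it (horizontal distance between tin and press_seat below 0.012 m and z of tin in the frame of press_seat between -0.004 and 0.004 m and angle between tin's own z axis and vertical below 0.06 rad and value of joint lid below 0.003 m and contact force between the fingers and tin below 0.1 N and value of joint ram below 0.01 m), for 0.2 s.
2. the ram is pushed down to its stop (within 2.5 mm) on the tin and the lid is home (within 2 mm) (value of joint ram above 0.0575 m and value of joint lid above 0.006 m and horizontal distance between tin and press_seat below 0.014 m), for 0.1 s.
3. the ram has sprung back up (value of joint ram below 0.004 m), for 0.1 s.
At the end, for the whole second after the job is handed in: The yellow tin stands upright (within 3 degrees), at rest and released on the scale's platform, its axis within 45 mm of the platform's centre, its lid home (within 2 mm); the ram is up (within 4 mm); the green tin, cup and bottle stand within 20 mm of where they were (horizontal distance between tin and scale_top below 0.045 m and z of tin in the frame of scale_top between -0.004 and 0.004 m and angle between tin's own z axis and vertical below 0.06 rad and linear speed of tin below 0.02 m/s and value of joint lid above 0.006 m and value of joint ram below 0.004 m and angle between each of closed_tin, cup, thinner's own z axis and vertical below 0.1 rad and distance of each of closed_tin, cup, thinner from where it was at the start of the episode below 0.02 m); the robot touches nothing.
It fails at once if a bystander (green tin, cup or bottle) is moved more than 20 mm or tipped (distance of any of closed_tin, cup, thinner from where it was at the start of the episode above 0.02 m or angle between any of closed_tin, cup, thinner's own z axis and vertical above 0.4 rad).
It fails at once if the yellow tin is tipped by more than 45 degrees (angle between tin's own z axis and vertical above 0.8 rad).
It fails at once if the yellow tin is dropped (moves faster than 0.6 m/s with no finger touching it: a fall of about 20 mm) (linear speed of tin above 0.6 m/s and contact force between the fingers and tin below 0.05 N).
It also fails if it takes over 72 s, if anything falls off the work surface, if the arm or the gripper's body presses on something with over 40 N, if the wrist force passes 120 N, or if a joint passes its speed limit or range.

## Working session

There is one attempt and no reset: what is moved stays moved. The work goes in short steps, Python scripts to look and compute and a shell command to move; the robot and the scene stay as the last step left them, time stands still between calls to the robot, and variables do not carry over. Pictures are saved under pics/ and viewed, at most 10 in all, crops included, and the job is handed in when it is done.

```bash
mkdir -p pics; ls
python3 - <<'E'
from workcell import *
import cv2,numpy as np
print(get_obs())
for n in ("top","side"):
    p,d=get_image(n); cv2.imwrite(f"pics/{n}0.png",p[:,:,::-1]); np.save(f"{n}0.npy",d)
    c=camera_params(n); np.savez(f"{n}0c.npz",K=c["camera_matrix"],E=c["extrinsics"]); print(np.round(c["camera_matrix"],1),np.round(c["extrinsics"],3))
E
```

```text
pics
{'t': 0.0, 'qpos': array([-1.16200628e+00,  4.23839309e-01,  1.63068088e+00, -6.47367685e-06,
        1.08857302e+00, -1.90030631e-02]), 'qvel': array([ 0.00012566,  0.00144037,  0.00128208, -0.00056671,  0.00143352,
       -0.00030523]), 'joint_torque': array([ 2.37256558e-03, -5.44612527e+01, -2.73663998e+01,  6.45961706e-02,
        2.26832146e-02, -8.82911877e-05]), 'ee_pos': array([ 259.09298493, -568.16729121,  221.90622525]), 'orientation': array([-3.06856103e+00, -6.66555887e-01,  4.65092293e-04]), 'ft_force': array([0.91095577, 0.29640963, 1.06447173]), 'moment': array([0.0056893 , 0.0049038 , 0.02880542]), 'grasp_force': 0.0, 'width': 87.85171182379278}
[[513.2   0.  285.3]
 [  0.  513.2 216. ]
 [  0.    0.    1. ]] [[ 2.100000e-02 -9.910000e-01  1.330000e-01  2.968660e+02]
 [-1.000000e+00 -2.200000e-02 -1.000000e-03 -1.111600e+01]
 [ 4.000000e-03 -1.330000e-01 -9.910000e-01  1.701972e+03]
 [ 0.000000e+00  0.000000e+00  0.000000e+00  1.000000e+00]]
[[390.    0.  276.9]
 [  0.  390.  209.5]
 [  0.    0.    1. ]] [[-9.08000e-01 -2.07000e-01  3.65000e-01  1.32761e+02]
 [-4.19000e-01  4.25000e-01 -8.02000e-01  7.70173e+02]
 [ 1.20000e-02 -8.81000e-01 -4.72000e-01  6.36418e+02]
 [ 0.00000e+00  0.00000e+00  0.00000e+00  1.00000e+00]]
```

View pics/top0.png

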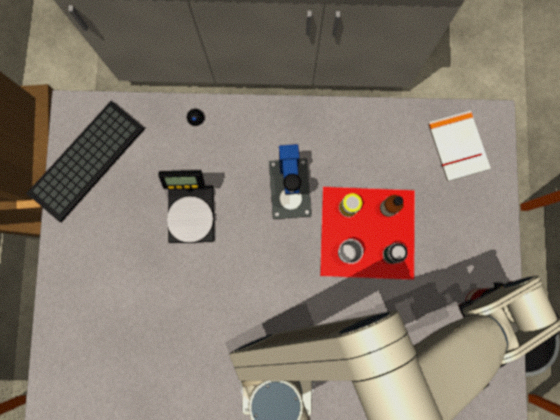

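View pics/side0.png

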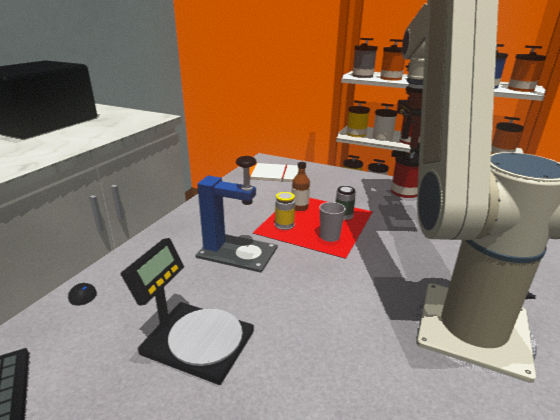

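The top view shows the yellow tin at (351,204), the bottle at (393,205), the cup at (350,251) and the green tin at (396,252). The press knob is at (292,183), its seat at about (291,200), and the scale platform at (190,219). I'll take an enlarged crop and deproject these.

```bash
cat > h.py <<'E'
import numpy as np,cv2
from workcell import *
def load(n):
    z=np.load(f"{n}0c.npz"); return z["K"],z["E"]
def onplane(n,u,v,z):
    K,E=load(n); r=E[:3,:3]@np.linalg.solve(K,[u,v,1]); o=E[:3,3]
    return o+r*(z-o[2])/r[2]
def cloud(n):
    K,E=load(n); d=np.load(f"{n}0.npy"); v,u=np.mgrid[:420,:560]
    P=np.stack([(u-K[0,2])/K[0,0]*d,(v-K[1,2])/K[1,1]*d,d],-1)
    return P@E[:3,:3].T+E[:3,3]
E
python3 - <<'E'
from h import *
P=cloud("top"); im=cv2.imread("pics/top0.png"); hsv=cv2.cvtColor(im,cv2.COLOR_BGR2HSV)
def rep(name,m):
    p=P[m]; (u0,v0)=np.argwhere(m).mean(0)[::-1]
    print(name,m.sum(),"px",np.round([u0,v0],1),"xyz med",np.round(np.median(p,0),1),"mid",np.round((p.min(0)+p.max(0))/2,1),"ext",np.round(np.ptp(p,axis=0),1))
def box(u,v,r,zl,zh):
    m=np.zeros(im.shape[:2],bool); m[v-r:v+r,u-r:u+r]=1
    return m&(P[...,2]>zl)&(P[...,2]<zh)
rep("bench",box(291,250,8,-50,50)); 
rep("lid",box(351,204,20,96,115))
rep("tin",box(351,204,20,80,115))
rep("scale",box(190,219,32,29,45))
rep("knob",box(292,183,16,270,310))
rep("base",box(291,190,34,5,16))
rep("cup",box(350,251,18,90,115)); rep("green",box(396,252,18,85,110)); rep("bottle",box(393,205,20,30,175))
y=box(351,204,20,80,115); 
# press seat
m=box(291,200,14,5,16)&(im.min(2)>140); rep("seat",m)
m=box(290,160,25,195,225); rep("colarm",m)
cv2.imwrite("pics/crop.png",cv2.resize(im[130:290,130:430],None,fx=2.66,fy=2.66,interpolation=cv2.INTER_CUBIC))
E
```

```text
bench 255 px [290.5 249.5] xyz med [414.9 -30.8   0.7] mid [414.  -31.9   0.5] ext [51.6 50.7 21.5]
lid 259 px [352.  201.8] xyz med [ 560.8 -221.2  107.9] mid [ 562.  -220.7  105.6] ext [54.3 59.3 18.5]
tin 301 px [351.4 202.7] xyz med [ 558.8 -220.   107.2] mid [ 559.8 -220.7   97.4] ext [58.8 59.3 34.8]
scale 1594 px [189.8 218.2] xyz med [506.6 300.1  35.8] mid [518.6 300.8  37. ] ext [174.  149.2  16. ]
knob 265 px [291.9 181.5] xyz med [584.5 -28.7 289.7] mid [585.5 -28.9 287.9] ext [49.8 50.7 21.5]
base 1686 px [290.6 192.1] xyz med [595.4 -27.4   9.8] mid [616.6 -27.3  10.5] ext [232.9 228.9  11. ]
cup 107 px [352.  249.4] xyz med [ 415.9 -227.9  101.5] mid [ 408.  -218.2  102.7] ext [72.6 73.7 24.2]
green 307 px [397.6 251.9] xyz med [ 407.  -365.8   99.1] mid [ 408.6 -365.8   96.8] ext [60.5 60.1 23.5]
bottle 383 px [392.1 204.4] xyz med [ 552.6 -344.6  114.8] mid [ 560.2 -353.   102.5] ext [ 59.   57.9 144.7]
seat 233 px [290.3 200.4] xyz med [578.2 -27.4  11.1] mid [571.2 -24.1  10.5] ext [74.9 79.1 11. ]
colarm 520 px [289.2 157.6] xyz med [674.6 -19.7 212.2] mid [666.3 -18.9 209.3] ext [97.3 60.3 28.5]
```

View pics/crop.png

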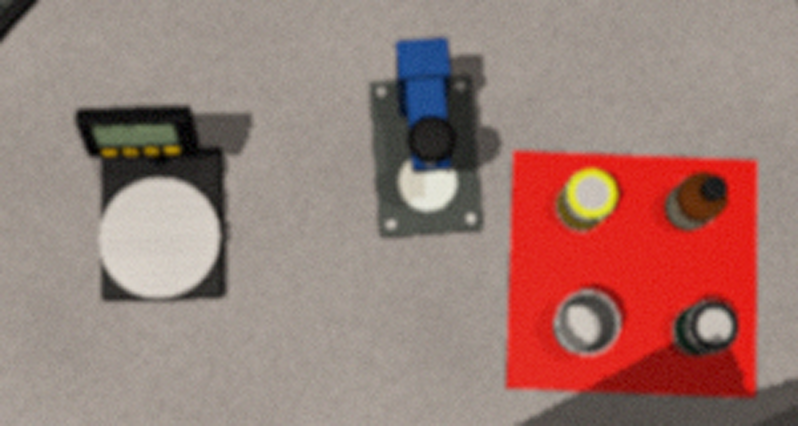

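The crop confirms the layout: lid at about (352,203), knob at (292,182), and the cup directly in front of the yellow tin. The heights agree with the spec (lid 108, knob 290, platform 35.8). I'll grip with the tool pitched 50° down and heading radially out. That clears the cup at the pick and fits under the nose at the press.

```bash
cat >> h.py <<'E'
from scipy.spatial.transform import Rotation as R
def plan(p,h,pitch,adv=14,flip=1):
    """p: wanted point on tin axis; TCP lies adv beyond it. Prints rotvec (deg, tool) and shift in the CURRENT and GOAL tool axes."""
    o=get_obs(); R0=R.from_rotvec(o["orientation"]); h,a=np.radians([h,pitch])
    z=np.array([np.cos(a)*np.cos(h),np.cos(a)*np.sin(h),-np.sin(a)]); y=flip*np.array([-np.sin(h),np.cos(h),0])
    G=np.column_stack([np.cross(y,z),y,z]); g=np.array(p,float)+adv*z; d=(g-o["ee_pos"])/1000
    rv=(R0.inv()*R.from_matrix(G)).as_rotvec(degrees=True)
    print("t",round(o["t"],2),"ee",np.round(o["ee_pos"],1),"goal",np.round(g,1),"rotdeg",np.round(rv,2),round(np.linalg.norm(rv),1))
    print("  shift cur axes",np.round(R0.inv().apply(d),4),"goal axes",np.round(G.T@d,4),"| world up in goal axes",np.round(G.T@[0,0,1],3))
E
python3 - <<'E'
from h import *
P=cloud("side"); im=cv2.imread("pics/side0.png"); v,u=np.mgrid[:420,:560]
for n,c,r,zl,zh,q in (("lid",(285,198),16,98,113,None),("knob",(246,160),14,283,296,None),("scale",(205,335),45,31,40,None)):
    m=(abs(u-c[0])<r)&(abs(v-c[1])<r)&(P[...,2]>zl)&(P[...,2]<zh); p=P[m]
    print(n,m.sum(),np.round(np.median(p,0),1),np.round((np.percentile(p,2,0)+np.percentile(p,98,0))/2,1),np.round(np.ptp(p,axis=0)))
T=cloud("top"); it=cv2.imread("pics/top0.png"); 
m=(abs(u-190)<26)&(abs(v-218)<26)&(it.min(2)>120)&(T[...,2]<45); p=T[m]; print("scale top",np.round((np.percentile(p,1,0)+np.percentile(p,99,0))/2,1),np.round(np.ptp(p,axis=0)))
for f in (1,-1): plan([500,-197,300],-21.5,50,flip=f)
E
```

```text
lid 169 [ 557.6 -220.4  106.6] [ 558.1 -262.8  104.1] [ 56. 142.  11.]
knob 142 [580.1 -21.3 288.8] [581.5 -25.6 286.9] [46. 48.  8.]
scale 3250 [501.6 306.7  34.7] [504.6 301.9  34.5] [177. 149.   8.]
scale top [503.7 309.   19.7] [168. 176.  55.]
t 0.1 ee [ 259.1 -568.2  222. ] goal [ 508.4 -200.3  289.3] rotdeg [ -46.38  -19.77 -127.32] 136.9
  shift cur axes [ 0.3794 -0.2314 -0.067 ] goal axes [-0.1176  0.4336  0.0108] | world up in goal axes [-0.643  0.    -0.766]
t 0.1 ee [ 259.1 -568.2  222. ] goal [ 508.4 -200.3  289.3] rotdeg [-16.12  37.82  44.06] 60.3
  shift cur axes [ 0.3794 -0.2314 -0.067 ] goal axes [ 0.1176 -0.4336  0.0108] | world up in goal axes [ 0.643  0.    -0.766]
```

```bash
python3 -m creep '{"delta_pos":[[0.0237,-0.0145,-0.0042],[0.0237,-0.0145,-0.0042],[0.0237,-0.0145,-0.0042],[0.0237,-0.0145,-0.0042],[0.0237,-0.0145,-0.0042],[0.0237,-0.0145,-0.0042],[0.0237,-0.0145,-0.0042],[0.0237,-0.0145,-0.0042],[0.0237,-0.0145,-0.0042],[0.0237,-0.0145,-0.0042],[0.0237,-0.0145,-0.0042],[0.0237,-0.0145,-0.0042],[0.0237,-0.0145,-0.0042],[0.0237,-0.0145,-0.0042],[0.0237,-0.0145,-0.0042],[0.0237,-0.0145,-0.0042]],"twist":[[0,0,0],[0,0,0],[0,0,0],[0,0,0],[0,0,0],[0,0,0],[0,0,0],[0,0,0],[0,0,0],[0,0,0],[0,0,0],[0,0,0],[0,0,0],[0,0,0],[0,0,0],[0,0,0]]}' 1
python3 -m creep '{"delta_pos":[[0,0,0],[0,0,0],[0,0,0],[0,0,0],[0,0,0],[0,0,0],[0,0,0],[0,0,0],[0,0,0],[0,0,0],[0,0,0],[0,0,0]],"twist":[[-1.34,3.15,3.67],[-1.34,3.15,3.67],[-1.34,3.15,3.67],[-1.34,3.15,3.67],[-1.34,3.15,3.67],[-1.34,3.15,3.67],[-1.34,3.15,3.67],[-1.34,3.15,3.67],[-1.34,3.15,3.67],[-1.34,3.15,3.67],[-1.34,3.15,3.67],[-1.34,3.15,3.67]]}'
python3 -c "
from h import *
plan([500,-197,300],-21.5,50,flip=-1); print(np.round(get_obs()['qpos'],2))"
```

```text
t: 1.43
ee_pos: [508.4, -198.9, 289.8]
orientation: [-3.07, -0.667, 0.001]
ft_force: [0.6, -0.5, -0.3]
width: 87.7
grasp_force: 0.0
t: 2.43
ee_pos: [507.7, -200.2, 289.9]
orientation: [2.786, -0.533, 1.019]
ft_force: [-0.5, -0.2, -0.1]
width: 87.8
grasp_force: 0.0
t 2.43 ee [ 507.7 -200.2  289.9] goal [ 508.4 -200.3  289.3] rotdeg [ 0.04 -0.17 -0.16] 0.2
  shift cur axes [ 0.0002 -0.0001  0.0009] goal axes [ 0.0002 -0.0001  0.0009] | world up in goal axes [ 0.643  0.    -0.766]
[-0.41  0.    2.2   0.09  0.24  1.46]
```

```bash
cat > kin.py <<'E'
import numpy as np
from scipy.spatial.transform import Rotation as R
a,b,L,H=580.6,435.7,300.9,196.
def zt(h,p):
    h,p=np.radians([h,p]); return np.array([np.cos(p)*np.cos(h),np.cos(p)*np.sin(h),-np.sin(p)])
def ik(tcp,t):
    w=np.array(tcp)-L*np.array(t); r=np.hypot(w[0],w[1]); q1=np.arctan2(w[1],w[0]); dz=w[2]-H; D=np.hypot(r,dz)
    q3=np.pi-np.arccos((a*a+b*b-D*D)/(2*a*b)); q2=np.arctan2(r,dz)-np.arccos((a*a+D*D-b*b)/(2*a*D))
    s=q2+q3; f=np.array([np.sin(s)*np.cos(q1),np.sin(s)*np.sin(q1),np.cos(s)])
    down=np.array([np.cos(s)*np.cos(q1),np.cos(s)*np.sin(q1),-np.sin(s)])  # j5>0 in plane (j4=0)
    side=np.cross(f,down); q5=np.arccos(np.clip(f@t,-1,1)); q4=np.arctan2(t@side,t@down)
    return np.round([q1,q2,q3,q4,q5],2)
E
python3 - <<'E'
from kin import *
from workcell import get_obs
o=get_obs(); Rm=R.from_rotvec(o["orientation"]); print(ik(o["ee_pos"],Rm.as_matrix()[:,2]),o["qpos"].round(2))
print(ik([259.1,-568.2,222],[0,0,-1]))
u=np.array([np.cos(np.radians(-21.5)),np.sin(np.radians(-21.5))])
def at(r,z): return [*(r*u),z]
for sgn in (1,-1):
  for r,z,dh,p in ((546,290,0,50),(580,300,12,50),(600,300,15,40),(600,300,15,32),(600,300,12,22),(600,300,0,20),(600,220,0,30)): print(sgn,r,z,dh,p,ik(at(r,z),zt(-21.5+sgn*dh,p)))
for n,h,p,t in (("pre",-21.5,50,at(540,134)),("grasp",-21.5,50,at(611,50)),("lift60",-21.5,50,at(611,110)),("knob",-3,20,[590,-28,290]),("knobdn",-3,20,[590,-28,230]),("press",-3,50,[594,-28,57]),("scale",30,50,[515,305,82])): print(n,ik(t,zt(h,p)))
E
```

```text
[-0.38 -0.    2.2  -0.    0.24] [-0.41  0.    2.2   0.09  0.24  1.46]
[-1.14  0.42  1.63  0.    1.09]
1 546 290 0 50 [-0.38  0.    2.2  -0.    0.24]
1 580 300 12 50 [-0.48  0.06  2.11  0.6   0.36]
1 600 300 15 40 [-0.53  0.08  2.19  1.44  0.32]
1 600 300 15 32 [-0.56  0.1   2.28  2.04  0.42]
1 600 300 12 22 [-0.55  0.14  2.39  2.53  0.65]
1 600 300 0 20 [-0.38  0.14  2.43 -3.14  0.66]
1 600 220 0 30 [-0.38  0.25  2.42  3.14  0.58]
-1 546 290 0 50 [-0.38  0.    2.2  -0.    0.24]
-1 580 300 12 50 [-0.27  0.06  2.11 -0.6   0.36]
-1 600 300 15 40 [-0.22  0.08  2.19 -1.44  0.32]
-1 600 300 15 32 [-0.19  0.1   2.28 -2.04  0.42]
-1 600 300 12 22 [-0.2   0.14  2.39 -2.53  0.65]
-1 600 300 0 20 [-0.38  0.14  2.43 -3.14  0.66]
-1 600 220 0 30 [-0.38  0.25  2.42  3.14  0.58]
pre [-0.38  0.27  2.42  3.14  0.24]
grasp [-0.38  0.53  2.32  3.14  0.41]
lift60 [-0.38  0.4   2.29  3.14  0.24]
knob [-0.04  0.15  2.46 -3.13  0.7 ]
knobdn [-0.04  0.31  2.53 -3.13  0.92]
press [-0.04  0.5   2.36 -3.13  0.41]
scale [ 0.54  0.45  2.33 -3.11  0.34]
```

The wrist has to be in its other branch (j4 near π) for a low reach at 50°, so I'll circle it around the forearm up here in free space.

```bash
python3 -m creep '{"delta_pos":[[0.0238,0,0.0135],[0.0238,0,0.0135],[0,0,0],[0,0,0],[0,0,0],[0,0,0],[0,0,0],[0,0,0],[0,0,0],[0,0,0],[0,0,0],[0,0,0]],"twist":[[0,0,0],[0,0,0],[1.93,0,-2.3],[1.93,0,-2.3],[1.93,0,-2.3],[1.93,0,-2.3],[1.93,0,-2.3],[0,2,0],[0,2,0],[0,2,0],[0,2,0],[0,2,0]]}'
python3 -c "
from h import *
plan([600,-197,300],-6.5,40,flip=-1); print(np.round(get_obs()['qpos'],2))"
```

```text
t: 3.43
ee_pos: [557.5, -220.1, 299.2]
orientation: [2.79, -0.187, 1.3]
ft_force: [0.7, 0.5, -0.1]
width: 87.9
grasp_force: 0.0
t 3.43 ee [ 557.5 -220.1  299.2] goal [ 610.7 -198.2  291. ] rotdeg [ 0.95  0.04 -0.71] 1.2
  shift cur axes [ 0.0257 -0.0288  0.0434] goal axes [ 0.0261 -0.0277  0.0439] | world up in goal axes [ 0.766  0.    -0.643]
[-0.56  0.1   2.18  1.46  0.32 -0.17]
```

```bash
python3 -m creep '{"delta_pos":[[0,0,0],[0,0,0],[0,0,0],[0,0,0],[0,0,0],[0,0,0],[0,0,0],[0,0,0],[0,0,0],[0,0,0],[0,0,0],[0,0,0]],"twist":[[0,2.5,0],[0,2.5,0],[0,2.5,0],[0,2.5,0],[0,2.5,0],[0,2.5,0],[-2.27,0,1.06],[-2.27,0,1.06],[-2.27,0,1.06],[-2.27,0,1.06],[-2.27,0,1.06],[-2.27,0,1.06]]}'
python3 -c "
from h import *
plan([490,-194,145],-21.5,50,flip=-1); print(np.round(get_obs()['qpos'],2))"
```

```text
t: 4.43
ee_pos: [557.5, -219.3, 298.8]
orientation: [2.448, -0.49, 1.534]
ft_force: [-0.1, -0.7, -0.1]
width: 88.3
grasp_force: 0.0
t 4.43 ee [ 557.5 -219.3  298.8] goal [ 498.4 -197.3  134.3] rotdeg [  1.06 -24.17  -0.64] 24.2
  shift cur axes [-0.1755  0.0022  0.015 ] goal axes [-0.154   0.0012  0.0855] | world up in goal axes [ 0.643  0.    -0.766]
[-0.39  0.16  2.34  3.15  0.48 -1.58]
```

```bash
python3 -m creep '{"delta_pos":[[-0.021,0,0.0064],[-0.021,0,0.0064],[-0.021,0,0.0064],[-0.021,0,0.0064],[-0.021,0,0.0064],[-0.021,0,0.0064],[-0.021,0,0.0064],[-0.021,0,0.0064],[0,0,0],[0,0,0]],"twist":[[0.13,-3.02,-0.08],[0.13,-3.02,-0.08],[0.13,-3.02,-0.08],[0.13,-3.02,-0.08],[0.13,-3.02,-0.08],[0.13,-3.02,-0.08],[0.13,-3.02,-0.08],[0.13,-3.02,-0.08],[0,0,0],[0,0,0]]}'
python3 - <<'E'
from h import *
plan([560,-221,61],-21.5,50,flip=-1); print(np.round(get_obs()['qpos'],2))
c=camera_params("wrist"); p,d=get_image("wrist"); cv2.imwrite("pics/w1.png",p[:,:,::-1]); K,E=c["camera_matrix"],c["extrinsics"]
for q in ([560,-221,108],[560,-221,4],[408,-219,104]):
    x=np.linalg.inv(E)@np.array([*q,1]); r=np.hypot(x[0],x[1]); th=np.arctan2(r,x[2]); print(q,np.round(K[:2,2]+K[0,0]*th*x[:2]/r,1),round(x[2]))
E
```

```text
t: 5.27
ee_pos: [504.1, -198.1, 134.5]
orientation: [2.788, -0.526, 1.017]
ft_force: [0.3, -0.2, 0.8]
width: 87.9
grasp_force: 0.0
t 5.27 ee [ 504.1 -198.1  134.5] goal [ 568.4 -224.3   50.3] rotdeg [-0.06 -0.09  0.1 ] 0.1
  shift cur axes [-0.0012  0.0009  0.1091] goal axes [-0.001   0.0008  0.1091] | world up in goal axes [ 0.643  0.    -0.766]
[-0.41  0.36  2.33  3.04  0.24 -1.5 ]
[560, -221, 108] [282.9 182.6] 223
[560, -221, 4] [282.2 235.7] 317
[408, -219, 104] [373.4 397. ] 166
```

View pics/w1.png

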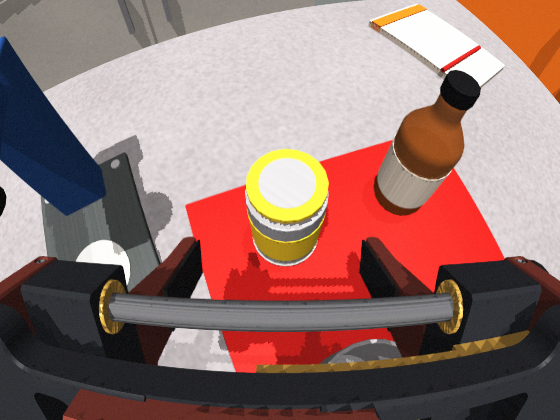

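The wrist view shows the tin centred between the open fingers. The lid centre is at (287,183) against a predicted (283,183), so it sits about 3 mm to the right. I'll advance and grip.

```bash
python3 -m creep '{"delta_pos":[[-0.0002,0.0006,0.0182],[-0.0002,0.0006,0.0182],[-0.0002,0.0006,0.0182],[-0.0002,0.0006,0.0182],[-0.0002,0.0006,0.0182],[0,0,0.018],[0,0,0],[0,0,0]],"twist":[[0,0,0],[0,0,0],[0,0,0],[0,0,0],[0,0,0],[0,0,0],[0,0,0],[0,0,0]]}'
python3 -m creep '{"delta_pos":[[0,0,0],[0,0,0],[0,0,0],[0,0,0],[0,0,0],[0,0,0],[0,0,0],[0,0,0]],"twist":[[0,0,0],[0,0,0],[0,0,0],[0,0,0],[0,0,0],[0,0,0],[0,0,0],[0,0,0]]}' 0.55
python3 -c "
from h import *
plan([560,-221,61],-21.5,50,flip=-1); print(np.round(get_obs()['qpos'],2))"
```

```text
t: 5.98
ee_pos: [568.0, -226.3, 51.0]
orientation: [2.788, -0.526, 1.018]
ft_force: [0.4, -0.4, -1.3]
width: 87.9
grasp_force: 0.0
t: 6.65
ee_pos: [567.7, -226.4, 51.6]
orientation: [2.787, -0.527, 1.019]
ft_force: [-3.1, -1.1, 6.9]
width: 61.5
grasp_force: 30.0
t 6.65 ee [ 567.7 -226.4   51.6] goal [ 568.4 -224.3   50.3] rotdeg [-0.05 -0.18  0.08] 0.2
  shift cur axes [-0.001  -0.0022  0.0009] goal axes [-0.001  -0.0022  0.0009] | world up in goal axes [ 0.643  0.    -0.766]
[-0.41  0.62  2.19  3.07  0.37 -1.54]
```

```bash
python3 -m creep '{"delta_pos":[[0.0064,0,-0.0077],[0.0129,0,-0.0153],[0.0129,0,-0.0153],[0.0064,0,-0.0077],[0,0,0]],"twist":[[0,0,0],[0,0,0],[0,0,0],[0,0,0],[0,0,0]]}'
python3 -c "
from h import *
plan([490,-29,110],-3,50,flip=-1); print(np.round(get_obs()['qpos'],2))"
```

```text
t: 7.07
ee_pos: [568.1, -226.4, 113.3]
orientation: [2.786, -0.526, 1.021]
ft_force: [0.7, 0.3, -3.1]
width: 61.6
grasp_force: 30.0
t 7.07 ee [ 568.1 -226.4  113.3] goal [499.  -29.5  99.3] rotdeg [ 11.87  -0.24 -14.03] 18.4
  shift cur axes [-0.1129 -0.1582 -0.0773] goal axes [-0.0698 -0.193  -0.0403] | world up in goal axes [ 0.643  0.    -0.766]
[-0.41  0.47  2.19  3.03  0.22 -1.49]
```

```bash
python3 -m creep '{"delta_pos":[[-0.0114,-0.0221,-0.0073],[-0.0114,-0.0221,-0.0073],[-0.0114,-0.0221,-0.0073],[-0.0114,-0.0221,-0.0073],[-0.0114,-0.0221,-0.0073],[-0.0114,-0.0221,-0.0073],[-0.0114,-0.0221,-0.0073],[-0.0114,-0.0221,-0.0073],[0,0,0],[0,0,0]],"twist":[[1.48,-0.03,-1.75],[1.48,-0.03,-1.75],[1.48,-0.03,-1.75],[1.48,-0.03,-1.75],[1.48,-0.03,-1.75],[1.48,-0.03,-1.75],[1.48,-0.03,-1.75],[1.48,-0.03,-1.75],[0,0,0],[0,0,0]]}'
python3 - <<'E'
from h import *
plan([490,-29,85],-3,50,flip=-1);plan([584.5,-28.5,75],-3,50,flip=-1); print(np.round(get_obs()['qpos'],2))
c=camera_params("wrist"); p,d=get_image("wrist"); cv2.imwrite("pics/w2.png",p[:,:,::-1]); K,E=c["camera_matrix"],c["extrinsics"]
for q in ([584.5,-28.5,10],[584.5,-28.5,166.5],[490,-29,61+104-10]):
    x=np.linalg.inv(E)@np.array([*q,1]); r=np.hypot(x[0],x[1]); th=np.arctan2(r,x[2]); print(q,np.round(K[:2,2]+K[0,0]*th*x[:2]/r,1),round(x[2]),K[0,0])
E
```

```text
t: 7.9
ee_pos: [502.9, -29.3, 96.0]
orientation: [2.939, -0.077, 1.06]
ft_force: [0.2, -0.7, -3.7]
width: 61.7
grasp_force: 30.0
t 7.9 ee [502.9 -29.3  96. ] goal [499.  -29.5  74.3] rotdeg [-0.08  0.32 -0.01] 0.3
  shift cur axes [-0.0169  0.0004  0.0143] goal axes [-0.0169  0.0004  0.0142] | world up in goal axes [ 0.643  0.    -0.766]
t 7.9 ee [502.9 -29.3  96. ] goal [593.5 -29.   64.3] rotdeg [-0.08  0.32 -0.01] 0.3
  shift cur axes [ 0.0494 -0.0049  0.0822] goal axes [ 0.0489 -0.005   0.0825] | world up in goal axes [ 0.643  0.    -0.766]
[-0.1   0.44  2.41  3.06  0.4  -1.53]
[584.5, -28.5, 10] [275.8 194.9] 286 325.19226210127806
[584.5, -28.5, 166.5] [271.5  47.1] 144 325.19226210127806
[490, -29, 155] [283.8 243.7] 115 325.19226210127806
```

View pics/w2.png

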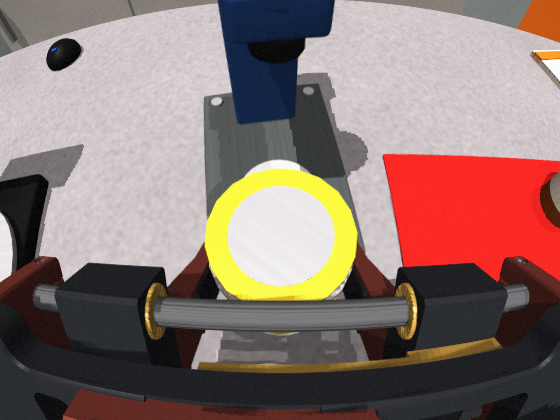

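The wrist view shows the tin held upright with its lid at (281,236). The nose is at (277,50) and the seat arc at about (279,165), so the press lies about 2.5 mm right of the first estimate. I'll go lower first, then in.

```bash
python3 -m creep '{"delta_pos":[[-0.0084,0,0.01],[-0.0084,0,0.01],[0.0055,-0.0002,0.0052],[0.011,-0.0004,0.0104],[0.011,-0.0004,0.0104],[0.011,-0.0004,0.0104],[0.011,-0.0004,0.0104],[0.011,-0.0004,0.0104],[0.0055,-0.0002,0.0052],[0,0,0],[0,0,0]],"twist":[[0,0.16,0],[0,0.16,0],[0,0,0],[0,0,0],[0,0,0],[0,0,0],[0,0,0],[0,0,0],[0,0,0],[0,0,0],[0,0,0]]}'
python3 - <<'E'
from h import *
plan([584.5,-31,68.3],-3,50,flip=-1); print(np.round(get_obs()['qpos'],2))
p,d=get_image("side"); cv2.imwrite("pics/s2.png",cv2.resize(p[130:300,150:376,::-1],None,fx=3.4,fy=3.4,interpolation=cv2.INTER_CUBIC))
E
```

```text
t: 8.87
ee_pos: [594.9, -32.9, 65.9]
orientation: [2.933, -0.08, 1.072]
ft_force: [-0.8, -0.2, -3.6]
width: 61.3
grasp_force: 30.0
t 8.87 ee [594.9 -32.9  65.9] goal [593.5 -31.5  57.6] rotdeg [ 0.01 -0.16 -0.1 ] 0.2
  shift cur axes [-0.0065 -0.0014  0.0054] goal axes [-0.0064 -0.0014  0.0054] | world up in goal axes [ 0.643  0.    -0.766]
[-0.09  0.57  2.22  3.08  0.36 -1.54]
```

View pics/s2.png

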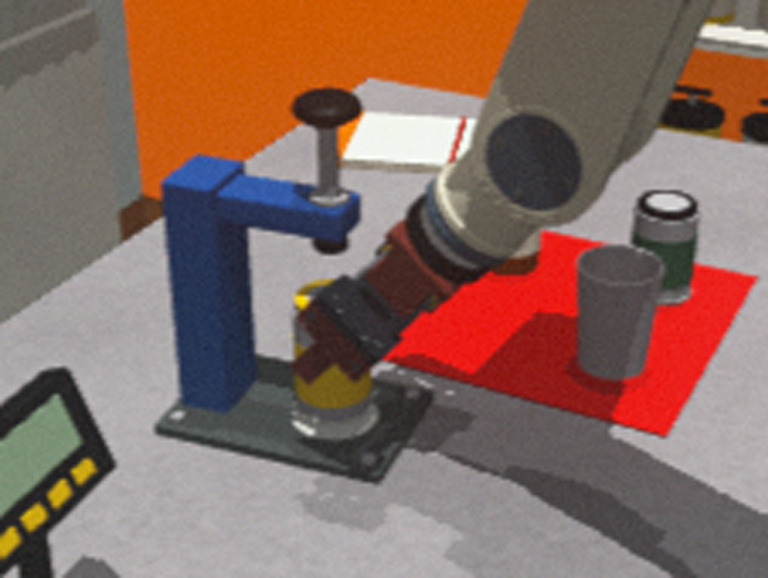

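The side crop shows the tin upright, hovering over the seat and in line with the nose (about (330,240)). I'll lower it gently.

```bash
python3 -m creep '{"delta_pos":[[-0.0015,-0.0003,0.0014],[-0.0015,-0.0003,0.0014],[-0.0015,-0.0003,0.0012],[-0.001,-0.0003,0.0008],[0,0,0],[0,0,0]],"twist":[[0,-0.1,0],[0,0,0],[0,0,0],[0,0,0],[0,0,0],[0,0,0]]}'
python3 -m creep '{"delta_pos":[[-0.0006,0,0.0007],[0,0,0],[0,0,0]],"twist":[[0,0,0],[0,0,0],[0,0,0]]}'
python3 -m creep '{"delta_pos":[[-0.0006,0,0.0007],[0,0,0],[0,0,0]],"twist":[[0,0,0],[0,0,0],[0,0,0]]}'
```

```text
t: 9.42
ee_pos: [593.6, -31.2, 58.3]
orientation: [2.935, -0.079, 1.069]
ft_force: [0.3, 0.6, -2.8]
width: 61.9
grasp_force: 30.0
t: 9.67
ee_pos: [593.9, -31.3, 57.7]
orientation: [2.934, -0.079, 1.071]
ft_force: [-0.4, -0.2, -2.5]
width: 61.4
grasp_force: 30.0
t: 9.92
ee_pos: [594.0, -31.3, 57.7]
orientation: [2.933, -0.079, 1.073]
ft_force: [-6.6, 0.3, 7.2]
width: 61.7
grasp_force: 30.0
```

```bash
python3 -m creep '{"delta_pos":[[0,0,0],[0,0,0],[0,0,0],[0,0,0],[0,0,0],[0,0,0]],"twist":[[0,0,0],[0,0,0],[0,0,0],[0,0,0],[0,0,0],[0,0,0]]}' 1
python3 -m creep '{"delta_pos":[[0,0,-0.01],[0,0,-0.02],[0,0,-0.02],[0,0,-0.02],[0,0,-0.02],[0,0,-0.02],[0,0,-0.01],[0,0,0]],"twist":[[0,0,0],[0,0,0],[0,0,0],[0,0,0],[0,0,0],[0,0,0],[0,0,0],[0,0,0]]}'
python3 - <<'E'
from h import *
o=get_obs(); print(np.round(o['qpos'],2))
c=camera_params("wrist"); p,d=get_image("wrist"); cv2.imwrite("pics/w3.png",p[:,:,::-1]); K,E=c["camera_matrix"],c["extrinsics"]
for q in ([584.5,-31,114],[584.5,-31,10],[584.5,-31,166.5]):
    x=np.linalg.inv(E)@np.array([*q,1]); r=np.hypot(x[0],x[1]); th=np.arctan2(r,x[2]); print(q,np.round(K[:2,2]+K[0,0]*th*x[:2]/r,1),round(x[2]))
E
```

```text
t: 10.42
ee_pos: [593.9, -31.3, 56.7]
orientation: [2.934, -0.079, 1.07]
ft_force: [0.2, 0.4, 0.5]
width: 88.0
grasp_force: 0.0
t: 11.08
ee_pos: [515.4, -27.2, 150.3]
orientation: [2.933, -0.079, 1.073]
ft_force: [-0.7, 0.5, -0.0]
width: 87.5
grasp_force: 0.0
[-0.09  0.29  2.37  3.03  0.22 -1.49]
[584.5, -31, 114] [281.7 179.2] 236
[584.5, -31, 10] [281.5 231.4] 330
[584.5, -31, 166.5] [281.9 134.1] 188
```

View pics/w3.png

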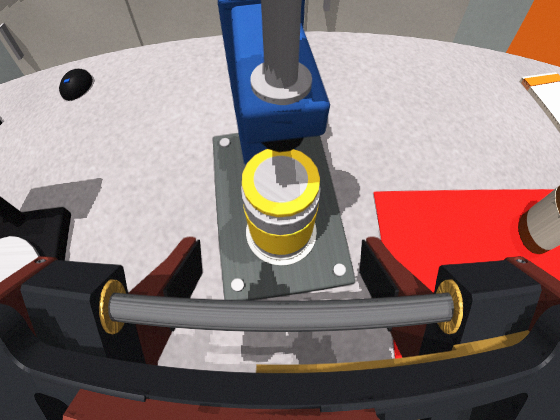

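The wrist view shows the tin on the seat with an even white ring around it. The lid is at (281,181), raised, and the nose at (283,137) is in line. Next I'll shut the fingers, rise in front of the press and flatten the pitch to 30° for the knob.

```bash
python3 -m creep '{"delta_pos":[[0.0145,0,-0.0164],[0.0155,0,-0.0155],[0.0163,0,-0.0146],[0.017,0,-0.0138],[0.0175,0,-0.0131],[0.0179,0,-0.0126],[0.0182,0,-0.0122],[0.0184,0,-0.0119],[0,0,0]],"twist":[[0,4,0],[0,4,0],[0,3,0],[0,3,0],[0,2,0],[0,2,0],[0,1,0],[0,1,0],[0,0,0]]}' 0
python3 - <<'E'
from h import *
print(np.round(get_obs()['qpos'],2))
plan([590,-31,308],-3,30,adv=0,flip=-1)
E
```

```text
t: 11.88
ee_pos: [516.5, -27.5, 327.3]
orientation: [2.691, -0.072, 1.568]
ft_force: [0.5, -0.1, 1.2]
width: 31.1
grasp_force: 0.0
[-0.1  -0.08  2.42  2.97  0.26 -1.43]
t 11.88 ee [516.5 -27.5 327.3] goal [590. -31. 308.] rotdeg [ 0.01 -0.44 -0.07] 0.4
  shift cur axes [ 0.0195 -0.0004  0.0735] goal axes [ 0.0201 -0.0004  0.0733] | world up in goal axes [ 0.866  0.    -0.5  ]
```

```bash
python3 -m creep '{"delta_pos":[[0.004,0,0.0147],[0.004,0,0.0147],[0.004,0,0.0147],[0.004,0,0.0147],[0.004,0,0.0147],[0,0,0],[0,0,0]],"twist":[[0,0,0],[0,0,0],[0,0,0],[0,0,0],[0,0,0],[0,0,0],[0,0,0]]}'
python3 -m creep '{"delta_pos":[[-0.0087,0,0.005],[-0.0087,0,0.005],[0,0,0]],"twist":[[0,0,0],[0,0,0],[0,0,0]]}'
python3 - <<'E'
from h import *
print(np.round(get_obs()['qpos'],2))
p,d=get_image("side"); cv2.imwrite("pics/s3.png",cv2.resize(p[110:280,150:376,::-1],None,fx=3.4,fy=3.4,interpolation=cv2.INTER_CUBIC))
E
```

```text
t: 12.47
ee_pos: [588.7, -31.3, 302.4]
orientation: [2.699, -0.073, 1.555]
ft_force: [0.3, -0.3, -1.1]
width: 0.5
grasp_force: 0.0
t: 12.72
ee_pos: [588.1, -31.2, 283.2]
orientation: [2.697, -0.073, 1.558]
ft_force: [0.3, 0.4, 3.4]
width: 0.5
grasp_force: 1.6
[-0.09  0.15  2.33  3.06  0.39 -1.51]
```

View pics/s3.png

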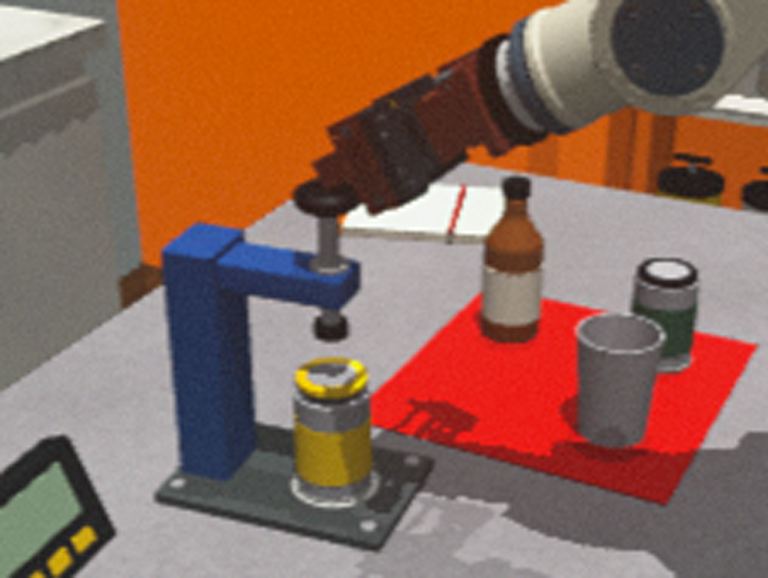

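The shut fingertips rest on the knob centre at (325,190), with the tin standing under the nose. I'll push on down.

```bash
python3 -m creep '{"delta_pos":[[-0.0078,0,0.0045],[-0.0078,0,0.0045],[-0.0078,0,0.0045],[-0.0078,0,0.0045],[-0.0052,0,0.003],[0,0,0],[0,0,0]],"twist":[[0,0,0],[0,0,0],[0,0,0],[0,0,0],[0,0,0],[0,0,0],[0,0,0]]}'
python3 -m creep '{"delta_pos":[[-0.0035,0,0.002],[0,0,0],[0,0,0]],"twist":[[0,0,0],[0,0,0],[0,0,0]]}'
python3 -m creep '{"delta_pos":[[-0.002,0,0.0012],[0,0,0],[0,0,0]],"twist":[[0,0,0],[0,0,0],[0,0,0]]}'
```

```text
t: 13.35
ee_pos: [589.1, -31.3, 243.7]
orientation: [2.694, -0.073, 1.564]
ft_force: [-4.2, 1.0, 9.1]
width: 0.3
grasp_force: 4.2
t: 13.6
ee_pos: [589.2, -31.3, 240.4]
orientation: [2.693, -0.073, 1.565]
ft_force: [-5.6, -0.2, 10.3]
width: 0.4
grasp_force: 5.3
t: 13.85
ee_pos: [589.3, -31.3, 239.2]
orientation: [2.691, -0.073, 1.569]
ft_force: [-11.4, -0.6, 18.9]
width: 0.4
grasp_force: 9.5
```

```bash
python3 -m creep '{"delta_pos":[[-0.0017,0,0.001],[0,0,0],[0,0,0]],"twist":[[0,0,0],[0,0,0],[0,0,0]]}'
python3 -m creep '{"delta_pos":[[-0.0009,0,0.0005],[0,0,0],[0,0,0]],"twist":[[0,0,0],[0,0,0],[0,0,0]]}'
python3 - <<'E'
from h import *
p,d=get_image("side"); cv2.imwrite("pics/s4.png",cv2.resize(p[110:280,150:376,::-1],None,fx=3.4,fy=3.4,interpolation=cv2.INTER_CUBIC))
E
```

```text
t: 14.1
ee_pos: [589.5, -31.3, 238.9]
orientation: [2.687, -0.073, 1.575]
ft_force: [-22.1, 1.1, 30.5]
width: 0.5
grasp_force: 15.6
t: 14.35
ee_pos: [589.5, -31.3, 238.8]
orientation: [2.686, -0.073, 1.577]
ft_force: [-27.5, 0.1, 38.6]
width: 0.4
grasp_force: 18.7
```

View pics/s4.png

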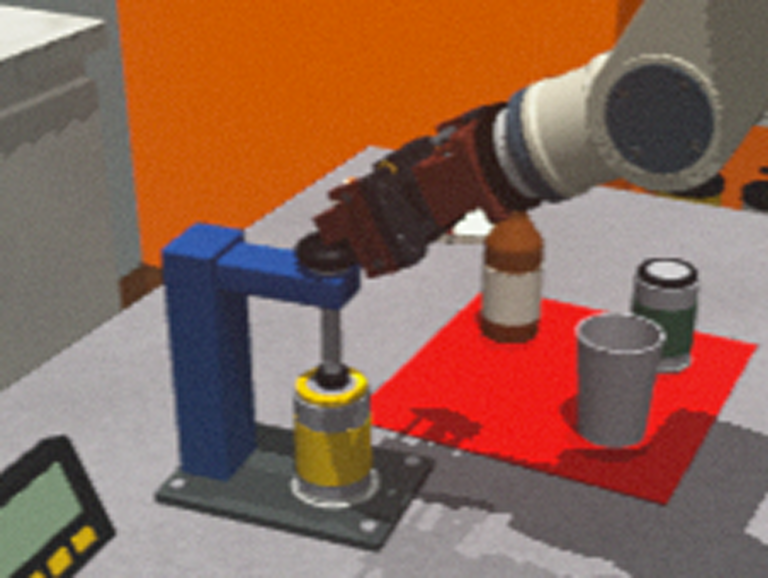

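The nose is pressing the lid home, and the force climbs with no further travel, so the ram is on its stop. Now I'll let the knob up and go back to the pre-grasp pose.

```bash
python3 -m creep '{"delta_pos":[[0.006,0,-0.0035],[0.01,0,-0.006],[0.013,0,-0.0075],[0.013,0,-0.0075],[0.013,0,-0.0075],[0.013,0,-0.0075],[0,0,0]],"twist":[[0,0,0],[0,0,0],[0,0,0],[0,0,0],[0,0,0],[0,0,0],[0,0,0]]}'
python3 -m creep '{"delta_pos":[[-0.004,0,-0.0147],[-0.004,0,-0.0147],[-0.004,0,-0.0147],[-0.004,0,-0.0147],[-0.004,0,-0.0147],[0,0,0]],"twist":[[0,0,0],[0,0,0],[0,0,0],[0,0,0],[0,0,0],[0,0,0]]}'
python3 - <<'E'
from h import *
print(np.round(get_obs()['qpos'],2))
plan([506,-27,161],-3,50,flip=-1)
E
```

```text
t: 14.98
ee_pos: [589.0, -31.4, 315.2]
orientation: [2.692, -0.072, 1.566]
ft_force: [0.5, 0.8, 0.2]
width: 0.4
grasp_force: 0.0
t: 15.48
ee_pos: [512.1, -27.2, 329.5]
orientation: [2.699, -0.073, 1.556]
ft_force: [-0.2, -0.3, -0.3]
width: -0.1
grasp_force: 0.0
[-0.1  -0.1   2.42  2.95  0.23 -1.41]
t 15.48 ee [512.1 -27.2 329.5] goal [515.  -27.5 150.3] rotdeg [  0.   -19.94  -0.08] 19.9
  shift cur axes [-0.1537  0.0003  0.0923] goal axes [-1.130e-01  1.000e-04  1.392e-01] | world up in goal axes [ 0.643  0.    -0.766]
```

```bash
python3 -m creep '{"delta_pos":[[-0.0194,0,0.0112],[-0.0192,0,0.0115],[-0.019,0,0.0119],[-0.0186,0,0.0125],[-0.0181,0,0.0132],[-0.0174,0,0.0141],[-0.0166,0,0.015],[-0.0156,0,0.0161],[0,0,0],[0,0,0]],"twist":[[0,-1,0],[0,-1,0],[0,-2,0],[0,-2,0],[0,-3,0],[0,-3,0],[0,-4,0],[0,-4,0],[0,0,0],[0,0,0]]}' 1
python3 - <<'E'
from h import *
print(np.round(get_obs()['qpos'],2))
plan([584.9,-30.8,67.4],-3,50,flip=-1)
c=camera_params("wrist"); K,E=c["camera_matrix"],c["extrinsics"]; p,d=get_image("wrist")
hsv=cv2.cvtColor(p,cv2.COLOR_RGB2HSV); m=cv2.inRange(hsv,(24,150,150),(35,255,255)); m[:, :200]=0; m[:,360:]=0
ys,xs=np.nonzero(m); y0=ys.min(); print("yellow top row",y0,"width centre",[ (xs[ys==r].min()+xs[ys==r].max())/2 for r in range(y0+10,y0+40,8)])
for z in (106,114):
    q=[584.9,-30.8,z]; x=np.linalg.inv(E)@np.array([*q,1]); r=np.hypot(x[0],x[1]); th=np.arctan2(r,x[2]); print(z,np.round(K[:2,2]+K[0,0]*th*x[:2]/r,1),round(x[2]), "depth there",d[170:190:4,281])
E
```

```text
t: 16.32
ee_pos: [515.5, -27.2, 150.8]
orientation: [2.935, -0.079, 1.07]
ft_force: [-0.1, 0.4, -0.4]
width: 63.2
grasp_force: 0.0
[-0.09  0.29  2.37  3.02  0.21 -1.48]
t 16.32 ee [515.5 -27.2 150.8] goal [593.9 -31.3  56.7] rotdeg [-0.02 -0.06 -0.07] 0.1
  shift cur axes [-0.0005  0.      0.1225] goal axes [-0.0004 -0.      0.1225] | world up in goal axes [ 0.643  0.    -0.766]
yellow top row 154 width centre [np.float64(280.0), np.float64(280.5), np.float64(279.5), np.float64(281.0)]
106 [281.5 184.5] 244 depth there [248.35118 248.1006  246.12769 244.17014 244.24536]
114 [281.5 179.1] 236 depth there [248.35118 248.1006  246.12769 244.17014 244.24536]
```

Depth at the lid reads 244 mm, which is what a closed lid should give (raised would be 236). The tin is still centred, so I'll open fully, advance and grip.

```bash
python3 -m creep '{"delta_pos":[[0,0,0],[0,0,0],[0,0,0],[0,0,0],[0,0,0.01],[0,0,0.02],[0,0,0.02],[0,0,0.02],[0,0,0.02],[0,0,0.02],[0,0,0.0125],[0,0,0],[0,0,0]],"twist":[[0,0,0],[0,0,0],[0,0,0],[0,0,0],[0,0,0],[0,0,0],[0,0,0],[0,0,0],[0,0,0],[0,0,0],[0,0,0],[0,0,0],[0,0,0]]}' 1
python3 -m creep '{"delta_pos":[[0,0,0],[0,0,0],[0,0,0],[0,0,0],[0,0,0],[0,0,0],[0,0,0],[0,0,0]],"twist":[[0,0,0],[0,0,0],[0,0,0],[0,0,0],[0,0,0],[0,0,0],[0,0,0],[0,0,0]]}' 0.55
python3 -c "
from h import *
plan([495,-27,92],-3,50,flip=-1)"
```

```text
t: 17.45
ee_pos: [593.7, -31.3, 57.6]
orientation: [2.935, -0.079, 1.069]
ft_force: [0.3, 0.1, 0.4]
width: 87.6
grasp_force: 0.0
t: 18.12
ee_pos: [594.0, -31.3, 58.6]
orientation: [2.934, -0.079, 1.072]
ft_force: [-4.1, -0.1, 7.7]
width: 61.1
grasp_force: 30.0
t 18.12 ee [594.  -31.3  58.6] goal [504.  -27.5  81.3] rotdeg [-0.02 -0.14 -0.07] 0.2
  shift cur axes [-0.0542  0.001  -0.0754] goal axes [-0.0544  0.0009 -0.0753] | world up in goal axes [ 0.643  0.    -0.766]
```

```bash
python3 -m creep '{"delta_pos":[[0.0026,0,-0.0031],[0.0026,0,-0.0031],[-0.006,0,-0.005],[-0.0115,0,-0.0097],[-0.0115,0,-0.0097],[-0.0115,0,-0.0097],[-0.0115,0,-0.0097],[-0.0115,0,-0.0097],[-0.006,0,-0.005],[0.0128,0,-0.0153],[0.0128,0,-0.0153],[0,0,0]],"twist":[[0,0,0],[0,0,0],[0,0,0],[0,0,0],[0,0,0],[0,0,0],[0,0,0],[0,0,0],[0,0,0],[0,0,0],[0,0,0],[0,0,0]]}'
python3 - <<'E'
from h import *
print(np.round(get_obs()['qpos'],2))
plan([503,301,59.3+60],30,50,flip=-1)
E
```

```text
t: 19.12
ee_pos: [504.1, -26.6, 108.5]
orientation: [2.932, -0.079, 1.076]
ft_force: [2.6, -0.5, -3.7]
width: 61.4
grasp_force: 30.0
[-0.09  0.41  2.41  3.07  0.38 -1.54]
t 19.12 ee [504.1 -26.6 108.5] goal [510.8 305.5 108.6] rotdeg [ 21.27  -0.32 -25.3 ] 33.1
  shift cur axes [-0.0085 -0.332  -0.0069] goal axes [ 0.1317 -0.2843  0.1104] | world up in goal axes [ 0.643  0.    -0.766]
```

```bash
python3 -m creep '{"delta_pos":[[0.0025,-0.0115,0.002],[0.0046,-0.0232,0.0039],[0.0046,-0.0232,0.0039],[0.0046,-0.0232,0.0039],[0.0046,-0.0232,0.0039],[0.0046,-0.0232,0.0039],[0.0046,-0.0232,0.0039],[0.0046,-0.0232,0.0039],[0.0046,-0.0232,0.0039],[0.0046,-0.0232,0.0039],[0.0046,-0.0232,0.0039],[0.0046,-0.0232,0.0039],[0.0046,-0.0232,0.0039],[0.0046,-0.0232,0.0039],[0.0025,-0.0115,0.002],[0,0,0],[0,0,0]],"twist":[[0.76,0,-0.9],[1.52,-0.02,-1.81],[1.52,-0.02,-1.81],[1.52,-0.02,-1.81],[1.52,-0.02,-1.81],[1.52,-0.02,-1.81],[1.52,-0.02,-1.81],[1.52,-0.02,-1.81],[1.52,-0.02,-1.81],[1.52,-0.02,-1.81],[1.52,-0.02,-1.81],[1.52,-0.02,-1.81],[1.52,-0.02,-1.81],[1.52,-0.02,-1.81],[0.76,0,-0.9],[0,0,0],[0,0,0]]}'
python3 - <<'E'
from h import *
print(np.round(get_obs()['qpos'],2), [onplane("top",u,v,35).round(1) for u,v in ((190.2,219.5),(167,219),(213,219),(190,197),(190,242))])
plan([503,301,59.3+38],30,50,flip=-1)
p,d=get_image("side"); cv2.imwrite("pics/s5.png",cv2.resize(p[200:400,80:346,::-1],None,fx=3,fy=3,interpolation=cv2.INTER_CUBIC))
E
```

```text
t: 20.53
ee_pos: [515.6, 304.3, 104.9]
orientation: [-2.702, -0.725, -0.976]
ft_force: [-0.1, -0.1, -3.1]
width: 61.5
grasp_force: 30.0
[ 0.51  0.48  2.21  3.09  0.24 -1.53] [array([502.7, 298.5,  35. ]), array([502.7, 374.5,  35. ]), array([506., 224.,  35.]), array([577.3, 302.6,  35. ]), array([429. , 295.8,  35. ])]
t 20.53 ee [515.6 304.3 104.9] goal [510.8 305.5  86.6] rotdeg [-0.13  0.24 -0.01] 0.3
  shift cur axes [-0.0145 -0.0034  0.0118] goal axes [-0.0145 -0.0034  0.0117] | world up in goal axes [ 0.643  0.    -0.766]
```

View pics/s5.png

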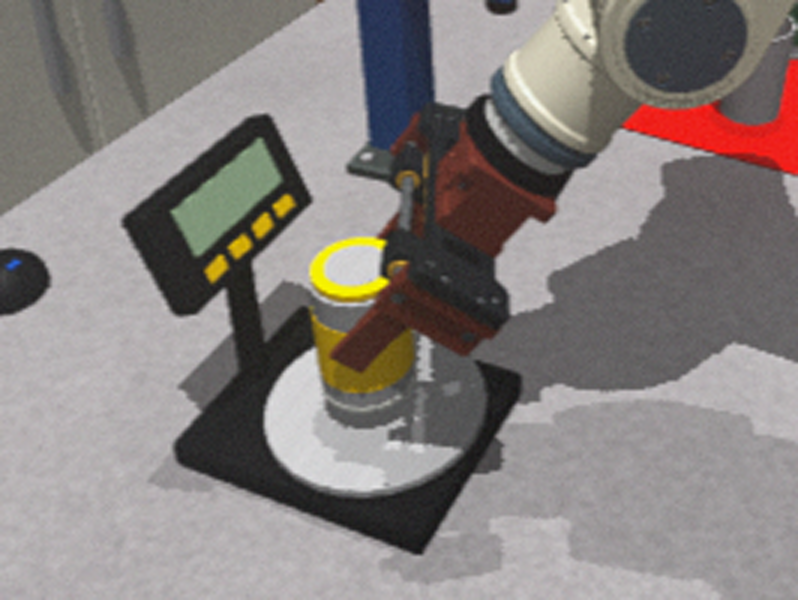

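The side crop shows the closed tin upright above the platform's middle (tin bottom about (370,410), platform centre about (375,415)). I'll lower it.

```bash
python3 -m creep '{"delta_pos":[[-0.0024,-0.0006,0.002],[-0.0029,-0.0007,0.0023],[-0.0029,-0.0007,0.0023],[-0.0029,-0.0007,0.0023],[-0.0024,-0.0006,0.002],[-0.001,0,0.0008],[0,0,0],[0,0,0]],"twist":[[0,0.24,0],[0,0,0],[0,0,0],[0,0,0],[0,0,0],[0,0,0],[0,0,0],[0,0,0]]}'
python3 -m creep '{"delta_pos":[[-0.0008,0,0.001],[0,0,0],[0,0,0]],"twist":[[0,0,0],[0,0,0],[0,0,0]]}'
python3 -m creep '{"delta_pos":[[-0.0008,0,0.001],[0,0,0],[0,0,0]],"twist":[[0,0,0],[0,0,0],[0,0,0]]}'
```

```text
t: 21.25
ee_pos: [511.6, 305.2, 87.6]
orientation: [-2.699, -0.723, -0.984]
ft_force: [0.1, -0.1, -4.7]
width: 61.5
grasp_force: 30.0
t: 21.5
ee_pos: [511.7, 305.3, 86.6]
orientation: [-2.698, -0.723, -0.984]
ft_force: [0.0, -0.0, -4.4]
width: 61.5
grasp_force: 30.0
t: 21.75
ee_pos: [511.6, 305.2, 85.1]
orientation: [-2.699, -0.723, -0.984]
ft_force: [-0.0, -0.1, -2.9]
width: 61.8
grasp_force: 30.0
```

```bash
python3 -m creep '{"delta_pos":[[-0.0006,0,0.0008],[0,0,0],[0,0,0]],"twist":[[0,0,0],[0,0,0],[0,0,0]]}'
python3 -m creep '{"delta_pos":[[-0.0006,0,0.0008],[0,0,0],[0,0,0]],"twist":[[0,0,0],[0,0,0],[0,0,0]]}'
```

```text
t: 22.0
ee_pos: [511.6, 305.2, 84.1]
orientation: [-2.699, -0.723, -0.984]
ft_force: [0.0, 0.1, -4.0]
width: 61.6
grasp_force: 30.0
t: 22.25
ee_pos: [512.0, 305.5, 83.6]
orientation: [-2.698, -0.723, -0.985]
ft_force: [-1.6, -1.0, 2.0]
width: 61.6
grasp_force: 30.0
```

Contact made. I'll open and back away along the fingers.

```bash
python3 -m creep '{"delta_pos":[[-0.0003,0,0.0004],[0,0,0],[0,0,0]],"twist":[[0,0,0],[0,0,0],[0,0,0]]}'
python3 -m creep '{"delta_pos":[[0,0,0],[0,0,0],[0,0,0],[0,0,0],[0,0,0],[0,0,0],[0,0,0]],"twist":[[0,0,0],[0,0,0],[0,0,0],[0,0,0],[0,0,0],[0,0,0],[0,0,0]]}' 1
python3 -m creep '{"delta_pos":[[0,0,-0.01],[0,0,-0.02],[0,0,-0.02],[0,0,-0.02],[0,0,-0.02],[0,0,-0.01],[0,0,0],[0,0,0],[0,0,0],[0,0,0]],"twist":[[0,0,0],[0,0,0],[0,0,0],[0,0,0],[0,0,0],[0,0,0],[0,0,0],[0,0,0],[0,0,0],[0,0,0]]}'
python3 - <<'E'
from h import *
for n in ("top",):
    p,d=get_image(n); np.save("top0.npy",d); c=camera_params(n); P=cloud("top")
    v,u=np.mgrid[:420,:560]; hsv=cv2.cvtColor(p,cv2.COLOR_RGB2HSV)
    m=(cv2.inRange(hsv,(24,130,130),(35,255,255))>0)&(abs(u-190)<40)&(abs(v-215)<40)&(P[...,2]>118); print("lid",m.sum(),P[m].mean(0).round(1),np.median(P[m][:,2]))
    for nm,uu,vv,r,zl,zh in (("knob",292,183,16,270,310),("cup",350,251,18,90,115),("green",396,252,18,85,110),("bottle",393,205,20,30,175)):
        m=(abs(u-uu)<r)&(abs(v-vv)<r)&(P[...,2]>zl)&(P[...,2]<zh); q=P[m]; print(nm,m.sum(),((q.min(0)+q.max(0))/2).round(1),np.median(q[:,2]).round(1))
E
```

```text
t: 22.5
ee_pos: [512.1, 305.5, 83.6]
orientation: [-2.697, -0.723, -0.987]
ft_force: [-5.2, -2.3, 8.3]
width: 61.5
grasp_force: 30.0
t: 23.08
ee_pos: [511.8, 305.3, 82.6]
orientation: [-2.699, -0.723, -0.984]
ft_force: [-0.1, 0.7, -0.4]
width: 87.8
grasp_force: 0.0
t: 23.92
ee_pos: [456.3, 273.1, 158.7]
orientation: [-2.699, -0.723, -0.983]
ft_force: [0.2, -0.6, 0.4]
width: 88.0
grasp_force: 0.0
lid 133 [509.3 299.1 133.1] 132.42706095747803
knob 265 [585.4 -28.9 290.3] 289.8
cup 109 [ 408.  -217.7  101.5] 101.5
green 305 [ 408.8 -366.5   98.6] 99.6
bottle 381 [ 560.3 -352.6  102.5] 115.0
```

```bash
python3 -c "
from workcell import *
print(close_job())"
```

```text
the job is handed in; nothing more can be done
None
```

I closed the yellow tin in the press and stood it upright near the middle of the scale's platform; the final check shows the knob back up and the green tin, cup and bottle unmoved. I've handed the job in at about 24 s, but no verdict came back.

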